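# Step the microscope head to the leaf dish and hold it pinned

### The arm

A 7-joint arm with a two-finger parallel gripper is mounted at the origin on the work surface. World frame = base frame: x ahead of the robot, y to its left, z up, the work surface at z = 0. Lengths are in m, angles in rad, forces in N, time in s.
With the tool pointing down it reaches from about 0.425 to 0.825 m from the base axis. Payload 3.6 kg.
Tool frame: the origin (TCP) lies on the centre line of the jaws, within the pads' length; the fingertips stand 25 mm ahead of it and the grasp point (between the pads) lies 6 mm ahead of it (env.tip_extent is the distance from the TCP to the fingertips, in m); z points along the fingers, y is the direction in which the jaws open and shut (so a half turn about z gives the same grasp; the last joint's range is limited). The gripper opens to 85 mm and grips with 20 to 120 N. Pads are 22 mm wide; open, the fingers measure 114 mm over their backs; the gripper's body (76 mm by 85 mm) begins 54 mm behind the grasp point. The pads swing forward as they close: fully open they stand 13 mm farther back than shut.
Start: joints at [-1.325, 0.615, -0.013, 1.423, 0.008, 1.103, -0.04], TCP at [0.174, 0.626, 0.256] pointing down, gripper open.
Joint ranges: [-3.12, 3.12], [-0.3, 2.06], [-1.34, 1.32], [0.26, 2.42], [-1.36, 4.5], [0.01, 1.98], [-2.84, 2.84]. Speed limits (rad/s): [2.79, 2.79, 3.14, 3.14, 3.14, 3.14, 3.14].

### API

Orientations are given as a unit quaternion [x, y, z, w].
In Python, from cell import env, vision, order gives the robot as it stands. The module is installed in compiled form; this text tells all that it offers.
- The arm moves only by the tool servo_tool, never from a script. Its arguments are lists of equal length, an entry for each row: "slide": the shift along the tool's x, y, z in m, a list of three; "dr": the turn, a rotation vector about the tool's x, y, z in rad, a list of three; "fingers": the opening in per cent of the stroke, from 0 (shut) to 100 (fully open). In form: {"slide": [[dx, dy, dz], ...], "dr": [[wx, wy, wz], ...], "fingers": [fingers, ...]}. A call has 1 to 8 rows; each row shifts and turns the commanded pose from where the row before left it, along the tool's axes as they then stand; what a row does not reach is not made up. A row lasts 1/12 s, in which the tool goes at most 41.7 mm and 7.16 degrees, less where a joint would pass 70% of its speed; a pose out of reach is approached as far as the arm can. A call with a gripper value outside its range is refused whole. The fingers move at their own pace and stop on an object; the grip force is fixed at half the most. Time passes only in rows, so rows that do not move let the fingers close. It gives the time, the measured TCP pose, the force and the opening at its end, in the units of the state.
- env.get_state(): the state, without advancing time (a new reading comes with each control period).
- vision.snapshot(name): name is "scene" or "side" or "wrist"; returns the picture (384x512x3 uint8, blue, green, red); there is no depth.
- vision.calibration(name): a dict with "fx", "fy", "cx", "cy" (pixels), "R" (3x3) and "t" (3): a world point X has camera coordinates R X + t. Camera axes: x right, y down, z forward; pixel columns grow to the right and rows downward; lengths in m; the calibration is good to about 2 mm. A picture is of the moment at which its call begins: read the wrist's pose just before it. calibration takes no time and is no camera call; for the wrist camera it gives the pose at the moment of the call.
- order.finish_job(): hands the job in, once; it reports no verdict.
The state is a dict: "clock": time; "qpos": joint angles; "dq": joint speeds; "tau": joint torques, N m; "eef_pos": TCP position; "orientation": TCP orientation; "contact_force": force on the tool from outside, world axes, zero at the start; "torque": the same for the moment, N m; "opening": finger opening in m.
Only numpy, scipy, OpenCV 4.12 (cv2) and the standard library are available. Lean on these libraries where they do the work, as an engineer would, in place of code of your own. Each camera call takes 0.05 s, during which the arm holds its last target.

### The job

Get the leaf sample ready to view. First turn the lamp selector on the microscope's base until it clicks in at the yellow mark (light from below); then pull up the lock plunger's knob, slide the microscope head along its rail to the next hole, the one that puts the lens over the dish with the leaf, and let the pin go fully home in that hole. Finish still holding the plunger's knob in the gripper with the pin home, so that the head stays put, and leave both dishes and the other things on the bench where they are.

Things in the scene. Friction and masses are not known exactly. Their poses are not given: they have to be found in the camera images.
- stand: Fixed microscope stand. White base 240 (x) x 430 (y) x 35 mm high; origin: centre of its underside; x to its back, y along the rail, z up; front (-x) faces the robot, turned up to 0.28 rad. Lit stage panel flush in the base top, below the lens. Black pillar, radius 16 mm, at x 75, y -188 mm, clamp block (50 x 46 mm) on its top to z 215 mm.
- rail_middle (a point): Middle index hole, in the top of the 28 mm square aluminium rail tube, 199 mm above the bench; axes as the stand's. The tube runs along y from the pillar to 166 mm beyond this hole on the +y side. Five round holes: at y -110, -55, 0, +55, +110 mm from here.
- selector (a joint): Four-position click selector, rad, grows clockwise seen from above. Clicks in at 0 (white mark: off), 0.628 (blue: ring light), 1.257 (yellow: light from below), 1.885 (green: both); stops at -0.10, 1.985. About 0.05 N m carries it over a click; within 0.2 rad of a mark it pulls itself in. Starts at white or blue.
- selector_grip (a point): On the selector's axis (stand x -70, y 155 mm), 27 mm above the base top, 62 mm above the bench. Black bar grip 40 mm long, 12 mm wide, 6 to 36 mm above the base top, on a skirt of radius 21 mm, its top 9 mm above the base. x axis runs along the bar to its pointer end (white line) and turns with it; at yellow it points 0.314 rad clockwise of the stand's x.
- head_slide (a joint): Slide of the head (0.9 kg) with its sleeve along the rail, m, grows along the stand's +y. Starts at 0, pinned in the middle hole; next holes at +0.055 and -0.055, then +-0.110; stops at +-0.115. Sliding friction about 2 N. With the pin home it moves only 1 mm either way.
- lock_plunger (a joint): Lift of the sprung lock pin, m: 0 = fully home in a hole, stop at 0.014. The 8 mm round-nosed pin reaches 9 mm down into the 10 mm hole: free above 0.010. The spring pushes it down with 4 N at home, 7.5 N at the stop. Between holes the lowered pin rides on the tube at 0.009 and drops into a hole by itself when within about 2 mm of it.
- pull_knob: Black round pull knob of the lock plunger, upright, 26 mm diameter, 20 mm high, red dot on top; origin at its centre, 232 mm above the bench with the pin home. Rises with the pin, travels with the head. Below it an 18 mm barrel, then the sleeve (60 mm along y, 40 mm across), its top 28 mm below the origin. Clear on both y sides; the head is on the -x side.
- lens (a point): Centre of the lens' lower face under the head, 114 mm above the bench, 95 mm from the pull knob's axis towards the stand's -x, at the same stand y. The white head hangs on the -x side of the sleeve; its two eyepieces slant up to -x, their ends 150 to 175 mm in front (-x) of the pull knob's axis and below 256 mm above the bench.
- leaf_dish_center (a point): Centre of a closed clear dish (59 mm diameter, 14 mm high) with a green leaf on white: the sample. Loose on the stage, under the next hole's lens place on one side or the other (stand y about +55 or -55 mm, within 6 mm).
- blue_dish_center (a point): Centre of a like dish with a blue disc, on the stage on the other side; leave it alone.
- jar_center (a point): Centre of an amber glass jar with black cap, 52 mm diameter, 85 mm high, on the bench on the stand's -y side; leave it alone.
- tweezers: Steel tweezers, 130 mm long, 4 mm high, flat on the bench on the stand's +y side; origin under their middle; leave alone.
- slide_box: Blue box for glass slides, 86 x 40 x 28 mm, origin at the centre of its underside, on the bench on the stand's +y side; leave alone.
Mind the look-alikes: they are no part of the job. What is shaped like the part that bears leaf_dish_center but red is not meant.

How it is judged:
On the way, in this order (a step that is already met when the one before it is completed fails the run):
1. the selector is clicked in at the yellow mark (value of joint selector between 1.107 and 1.407 rad), for 0.2 s.
2. the lock pin is pulled clear of the middle hole (value of joint lock_plunger above 0.0085 m), for 0.1 s.
3. the head is pinned in the hole over the leaf dish (value of joint lock_plunger below 0.0015 m and horizontal distance between lens and leaf_dish_center below 0.012 m), for 0.2 s.
At the end, for the whole second after the job is handed in: Selector at the yellow mark (within 0.15 rad); head in the next hole on the leaf side (within 3.5 mm), lens over the leaf dish (within 12 mm sideways); lock pin fully home (lifted under 1.5 mm); the fingers still hold the pull knob (over 3 N) through the last second (all of step 1 and all of step 3 and (value of joint head_slide between 0.0515 and 0.0585 m or value of joint head_slide between -0.0585 and -0.0515 m) and contact force between the fingers and pull_knob above 3 N); the arm keeps its last pose, push and grip.
It fails at once if a dish, the jar, the tweezers or the slide box is disturbed (moved more than 12 mm) (distance of any of leaf_dish_center, blue_dish_center, jar_center, tweezers, slide_box from where it was at the start of the episode above 0.012 m).
It also fails if it takes over 54 s, if anything falls off the work surface, if the arm or the gripper's body presses on something with over 40 N, if the wrist force passes 120 N, or if a joint passes its speed limit or range.

## Working session

There is one attempt and no reset: what is moved stays moved. The work goes in short steps, Python scripts to look and compute and a tool call to move; the robot and the scene stay as the last step left them, time stands still between calls to the robot, and variables do not carry over. Pictures are saved under pics/ and viewed, and the job is handed in when it is done.

Besides the shell and the picture viewer there is one more tool, called after "Emit:" as a command line: name --argument value ..., lists and objects as JSON in quotes. servo_tool: Moves the arm, as the interface text tells. Its arguments: {"type":"object","properties":{"slide":{"type":"array","items":{"type":"array","items":{"type":"number"}}},"dr":{"type":"array","items":{"type":"array","items":{"type":"number"}}},"fingers":{"type":"array","items":{"type":"number"}}},"required":["slide","dr","fingers"]}

```bash
mkdir -p pics
python3 - <<'E'
from cell import env, vision, order
import cv2,numpy as np
s=env.get_state(); print(s['clock'],s['eef_pos'],s['orientation'],s['opening'],env.tip_extent)
for n in ["scene","side","wrist"]:
    im=vision.snapshot(n); cv2.imwrite(f'pics/{n}0.png',im)
    c=vision.calibration(n); print(n,c)
E
```

```text
0.0 [0.17431581 0.62543419 0.25511189] [ 1.35471643e-01  9.90780332e-01 -1.31963147e-03 -1.59719279e-04] 0.08507735085553755 0.025
scene {'fx': 390.12030859266633, 'fy': 390.12030859266633, 'cx': 255.3073437846072, 'cy': 188.13711555508746, 'R': array([[-0.71743118,  0.69646903, -0.01494633],
       [ 0.52571418,  0.52721045, -0.667588  ],
       [-0.45707451, -0.48680595, -0.74438086]]), 't': array([ 0.39718959, -0.23714506,  1.56102202])}
side {'fx': 361.6340918886984, 'fy': 361.6340918886984, 'cx': 249.70595079832918, 'cy': 187.59158394221504, 'R': array([[ 0.8081843 , -0.58891004, -0.004807  ],
       [-0.43446905, -0.59068881, -0.67994365],
       [ 0.3975862 ,  0.55160828, -0.73324861]]), 't': array([-0.45711661,  0.36884776,  0.6754529 ])}
wrist {'fx': 321.26290328249365, 'fy': 321.26290328249365, 'cx': 252.5356284914807, 'cy': 200.0437049937708, 'R': array([[ 0.2687564 ,  0.96320749, -0.00115717],
       [ 0.92205401, -0.25692587,  0.2894918 ],
       [ 0.27854337, -0.07886975, -0.95717979]]), 't': array([-0.64889161, -0.03674995,  0.37987759])}
```

View pics/scene0.png

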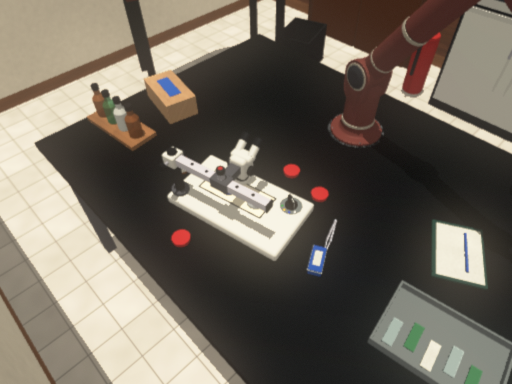

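View pics/side0.png

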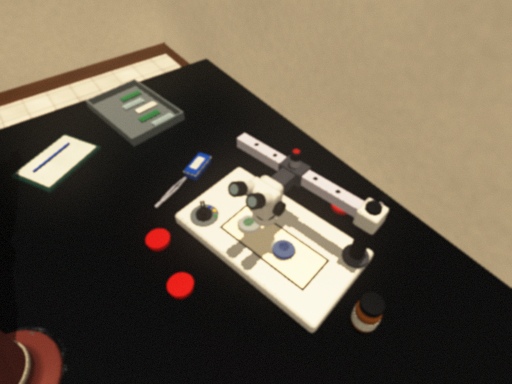

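View pics/wrist0.png

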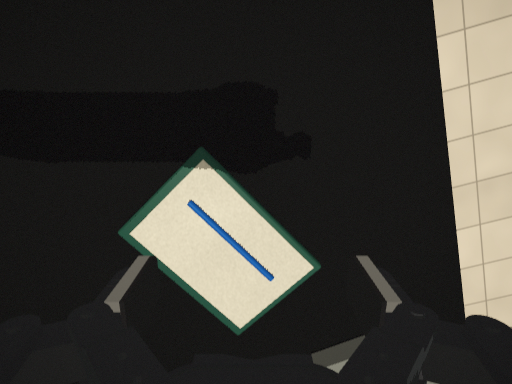

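Run:
```python
import cv2
a=cv2.imread('pics/side0.png')[120:340,160:400]; cv2.imwrite('pics/sidez.png',cv2.resize(a,None,fx=3.2,fy=2.7*1,interpolation=cv2.INTER_CUBIC))
a=cv2.imread('pics/scene0.png')[125:265,150:350]; cv2.imwrite('pics/scenez.png',cv2.resize(a,None,fx=4,fy=4,interpolation=cv2.INTER_CUBIC))
```

```text
(no output)
```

View pics/sidez.png

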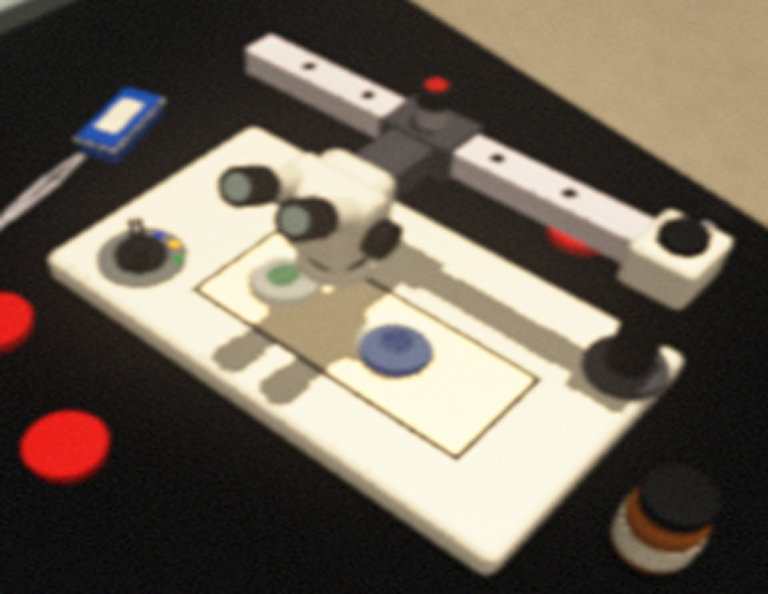

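View pics/scenez.png

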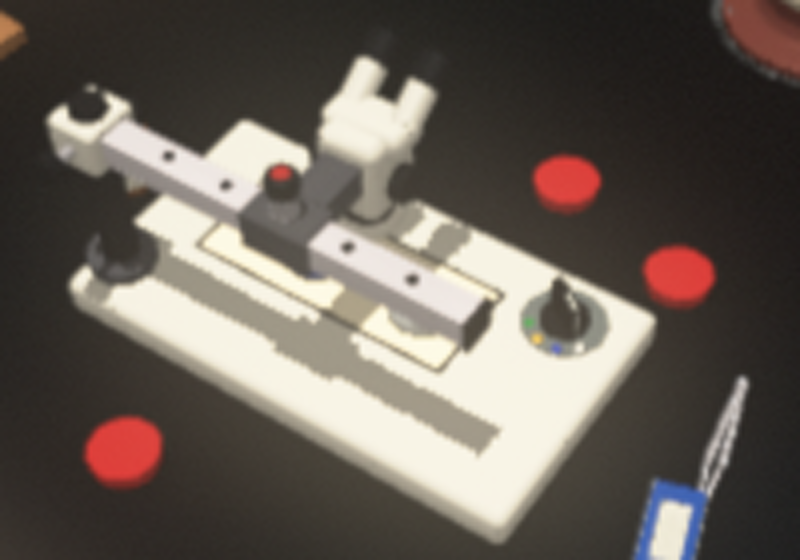

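```bash
cat > h.py <<'E'
import numpy as np, cv2
from cell import env, vision, order
def ray(c,u,v,z):
    d=c['R'].T@np.array([(u-c['cx'])/c['fx'],(v-c['cy'])/c['fy'],1]); o=-c['R'].T@c['t']
    return o+d*(z-o[2])/d[2]
def proj(c,X):
    p=c['R']@np.asarray(X)+c['t']; return np.array([c['fx']*p[0]/p[2]+c['cx'],c['fy']*p[1]/p[2]+c['cy']])
E
python3 - <<'E'
from h import *
S=vision.calibration('scene');D=vision.calibration('side')
fs=lambda x,y:(x/4+150-.4,y/4+125-.4); fd=lambda x,y:(x/3.2+160-.35,y/2.7+120-.35)
P=[]
def add(name,c,uv,z,m):
    p=ray(c,*uv,z); print(name,p.round(4)); P.append((p[:2],m))
for n,y,p in [('h-110',-.11,(168,156)),('h-55',-.055,(226,185)),('h55',.055,(347,247)),('h110',.11,(413,279))]: add('S'+n,S,fs(*p),.199,(.075,y))
for n,y,p in [('h-110',-.11,(569,193)),('h-55',-.055,(497,158)),('h55',.055,(368,95)),('h110',.11,(309,66))]: add('D'+n,D,fd(*p),.199,(.075,y))
add('Sdot',S,fs(281,173),.242,(.075,0)); add('Ddot',D,fd(436,84),.242,(.075,0))
A=np.array([m for _,m in P]);B=np.array([p for p,_ in P])
a=A-A.mean(0);b=B-B.mean(0)
th=np.arctan2((a[:,0]*b[:,1]-a[:,1]*b[:,0]).sum(),(a*b).sum())
R=np.array([[np.cos(th),-np.sin(th)],[np.sin(th),np.cos(th)]]);t=B.mean(0)-R@A.mean(0)
print(th,t);print(((B-A@R.T-t)@R).round(4))
W=lambda x,y,z:np.r_[R@[x,y]+t,z]
for n,x,y,z,s in [('sel',-.07,.155,.071,0),('selbase',-.07,.155,.044,0)]: print(n,W(x,y,z),'S',(proj(S,W(x,y,z))-[150,125])*4,'D',(proj(D,W(x,y,z))-[160,120])*[3.2,2.7])
for x,y in [(-.12,.215),(.12,.215),(.12,-.215),(-.12,-.215)]:print('corner',x,y,W(x,y,.035).round(4),(proj(S,W(x,y,.035))-[150,125])*4,(proj(D,W(x,y,.035))-[160,120])*[3.2,2.7])
for n,p in [('leaf',(284,275)),('blue',(395,345))]:
  q=ray(D,*fd(*p),.045); print(n,q,R.T@(q[:2]-t))
np.savez('st.npz',R=R,t=t,th=th)
E
```

```text
Sh-110 [ 0.6912 -0.1256  0.199 ]
Sh-55 [ 0.6798 -0.0717  0.199 ]
Sh55 [0.6584 0.0358 0.199 ]
Sh110 [0.6462 0.0899 0.199 ]
Dh-110 [ 0.6945 -0.1277  0.199 ]
Dh-55 [ 0.6831 -0.0735  0.199 ]
Dh55 [0.6606 0.0338 0.199 ]
Dh110 [0.6495 0.0879 0.199 ]
Sdot [ 0.6688 -0.0176  0.242 ]
Ddot [ 0.6727 -0.0188  0.242 ]
0.20507142636455442 [ 0.59705132 -0.03400353]
[[-0.0015  0.0012]
 [-0.0016  0.0013]
 [-0.0008  0.0008]
 [-0.0017  0.0013]
 [ 0.0014 -0.0016]
 [ 0.0012 -0.0012]
 [ 0.001  -0.0016]
 [ 0.0012 -0.0013]
 [-0.0014  0.0015]
 [ 0.0022 -0.0005]]
sel [0.49695432 0.10349407 0.071     ] S [562.83964478 292.20613459] D [133.15600963 230.90039547]
selbase [0.49695432 0.10349407 0.044     ] S [561.0675858  314.05749723] D [136.71683485 249.79773199]
corner -0.12 0.215 [0.4358 0.1521 0.035 ] [656.11649611 312.84246593] [ 38.7027057  253.44420006]
corner 0.12 0.215 [0.6708 0.2009 0.035 ] [497.67647965 525.9033877 ] [249.30007564 120.66193486]
corner 0.12 -0.215 [ 0.7583 -0.2201  0.035 ] [ 59.09132565 279.20435326] [684.71121707 353.76900819]
corner -0.12 -0.215 [ 0.5233 -0.2689  0.035 ] [239.54675008 113.45756895] [489.3936792  563.04488942]
leaf [0.57149287 0.01308403 0.045     ] [-0.01543413  0.05130556]
blue [ 0.59174447 -0.0939551   0.045     ] [-0.01740402 -0.0576147 ]
```

Emit:
servo_tool --slide '[[-0.028,-0.026,0],[-0.028,-0.026,0],[-0.028,-0.026,0],[-0.028,-0.026,0],[-0.028,-0.026,0],[-0.028,-0.026,0],[-0.028,-0.026,0],[-0.028,-0.026,0]]' --dr '[[0,0,0],[0,0,0],[0,0,0],[0,0,0],[0,0,0],[0,0,0],[0,0,0],[0,0,0]]' --fingers '[100,100,100,100,100,100,100,100]'

```text
clock: 0.82
eef_pos: [0.335, 0.3638, 0.2562]
orientation: [0.135, 0.991, -0.0, -0.0]
contact_force: [1.0, 0.7, -0.6]
opening: 0.0855
```

Emit:
servo_tool --slide '[[-0.028,-0.026,0],[-0.028,-0.026,0],[-0.028,-0.026,0],[-0.028,-0.026,0],[-0.028,-0.026,0],[-0.028,-0.026,0],[-0.028,-0.026,0],[0,0,0]]' --dr '[[0,0,0],[0,0,0],[0,0,0],[0,0,0],[0,0,0],[0,0,0],[0,0,0],[0,0,0]]' --fingers '[100,100,100,100,100,100,100,100]'

```text
clock: 1.48
eef_pos: [0.4785, 0.1282, 0.2564]
orientation: [0.143, 0.99, -0.003, 0.002]
contact_force: [0.8, -1.5, 0.3]
opening: 0.085
```

Emit:
servo_tool --slide '[[0,0,0],[0,0,0],[0,0,0],[0,0,0],[0,0,0],[0,0,0],[0,0,0],[0,0,0]]' --dr '[[0,0,0.122],[0,0,0.122],[0,0,0.122],[0,0,0.122],[0,0,0.122],[0,0,0.122],[0,0,0.122],[0,0,0.122]]' --fingers '[100,100,100,100,100,100,100,100]'

```text
clock: 2.15
eef_pos: [0.474, 0.1379, 0.2561]
orientation: [0.587, 0.81, -0.0, -0.0]
contact_force: [-0.0, 0.4, -1.2]
opening: 0.0856
```

Run:
```python
from h import *
s=env.get_state(); print(s['clock'],s['eef_pos'],s['orientation'],s['qpos'])
c=vision.calibration('wrist');cv2.imwrite('pics/w1.png',vision.snapshot('wrist'))
np.savez('w1.npz',**c)
print(proj(c,[.497,.1035,.071]))
```

```text
2.15 [0.47400742 0.13792616 0.25611245] [ 5.86553334e-01  8.09910532e-01 -2.43074538e-04 -2.39284847e-04] [-0.55994379  0.38684179  0.32533811  1.87158711 -0.15364689  0.90806775
  0.15513198]
[264.47639965 221.30486157]
```

View pics/w1.png

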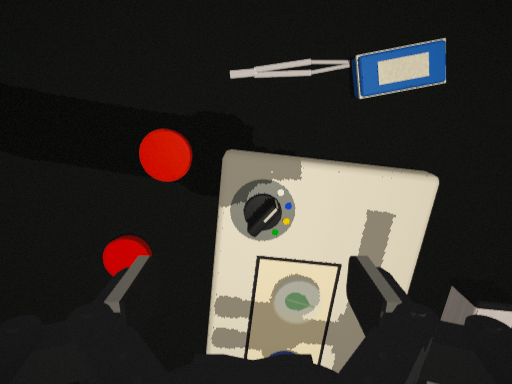

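Run:
```python
from h import *
im=cv2.imread('pics/w1.png');cv2.imwrite('pics/w1z.png',cv2.resize(im[170:250,220:310],None,fx=7,fy=7,interpolation=cv2.INTER_CUBIC))
c=np.load('w1.npz'); st=np.load('st.npz');R,t=st['R'],st['t']
for n,u,v,z in [('white',281,192,.044),('blue',289,206,.044),('yel',286,221,.044),('green',276,232,.044),('line0',264,220,.071),('line1',277,209,.071),('leaf',298,299,.046)]:
  p=ray(c,u,v,z);q=R.T@(p[:2]-t);d=q-[-.07,.155]; print(n,p.round(4),q.round(4),np.hypot(*d).round(4),np.arctan2(d[1],d[0]).round(3))
p,q=ray(c,264,220,.071),ray(c,277,209,.071);d=R.T@(q-p)[:2];print(np.arctan2(d[1],d[0]))
g=cv2.inRange(im,(200,220,225),(255,255,255));
m,_=max([(x,cv2.contourArea(x)) for x in cv2.findContours(g,0,1)[0]],key=lambda a:a[1]);print(cv2.boundingRect(m))
```

```text
white [0.5072 0.1312 0.044 ] [-0.0543  0.18  ] 0.0295 1.012
blue [0.5206 0.1191 0.044 ] [-0.0436  0.1655] 0.0284 0.378
yel [0.5234 0.1019 0.044 ] [-0.0444  0.148 ] 0.0265 -0.266
green [0.5173 0.0862 0.044 ] [-0.0536  0.1339] 0.0267 -0.908
line0 [0.4961 0.1047 0.071 ] [-0.0706  0.1563] 0.0015 1.995
line1 [0.5046 0.1197 0.071 ] [-0.0592  0.1693] 0.018 0.924
leaf [0.5697 0.0149 0.046 ] [-0.0168  0.0535] 0.1146 -1.088
0.8497201406794661
(278, 190, 6, 5)
```

View pics/w1z.png

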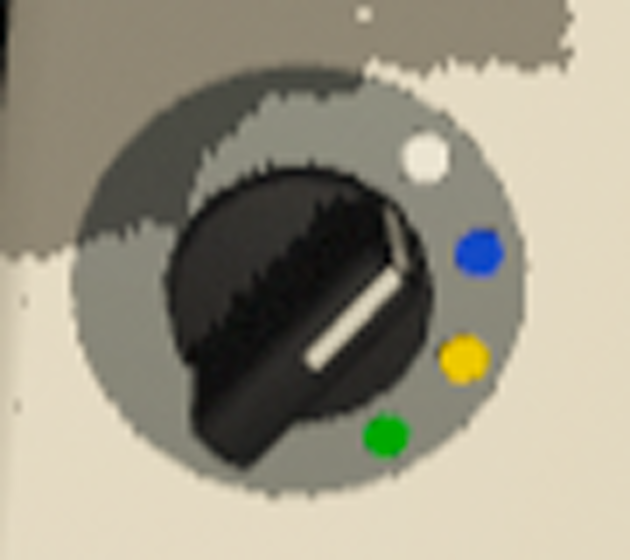

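Emit:
servo_tool --slide '[[0,0,0],[0,0,0],[0,0,0],[0,0,0],[0,0,0],[0,0,0],[-0.0216,0.0345,0],[0,0,0]]' --dr '[[0,0,0.1233],[0,0,0.1233],[0,0,0.1233],[0,0,0.1233],[0,0,0.1233],[0,0,0.1233],[0,0,0],[0,0,0]]' --fingers '[60,60,60,60,60,60,60,60]'

```text
clock: 2.87
eef_pos: [0.5, 0.0985, 0.2569]
orientation: [0.839, 0.544, 0.0, 0.004]
contact_force: [1.1, -1.9, 1.5]
opening: 0.0512
```

Emit:
servo_tool --slide '[[0,0,0.035],[0,0,0.035],[0,0,0.03],[0,0,0.02],[0,0,0]]' --dr '[[0,0,0],[0,0,0],[0,0,0],[0,0,0],[0,0,0]]' --fingers '[60,60,60,60,60]'

```text
clock: 3.28
eef_pos: [0.4941, 0.1038, 0.1325]
orientation: [0.838, 0.546, -0.004, -0.002]
contact_force: [-0.7, -0.6, -0.4]
opening: 0.0511
```

Run:
```python
from h import *
s=env.get_state(); print(s['clock'],s['eef_pos'],s['orientation'],s['qpos'],s['opening'])
c=vision.calibration('wrist');cv2.imwrite('pics/w2.png',vision.snapshot('wrist'))
np.savez('w2.npz',**c)
print(proj(c,[.4965,.104,.071]))
```

```text
3.2833 [0.49408984 0.10380725 0.13247968] [ 0.83754586  0.54634699 -0.00437109 -0.00166985] [-0.52709285  0.60044999  0.41784669  1.97877597 -0.38795012  0.64997856
 -0.27399955] 0.051106144907703835
[258.18085544 228.32264255]
```

View pics/w2.png

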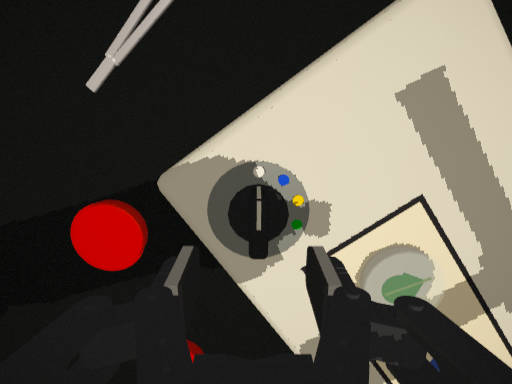

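Emit:
servo_tool --slide '[[0.001,0.0025,0.02],[0,0,0.02],[0,0,0.0175],[0,0,0],[0,0,0]]' --dr '[[0,0,0],[0,0,0],[0,0,0],[0,0,0],[0,0,0]]' --fingers '[60,60,60,60,60]'

```text
clock: 3.75
eef_pos: [0.5006, 0.1039, 0.0798]
orientation: [0.838, 0.546, 0.001, 0.0]
contact_force: [0.9, -0.1, -0.0]
opening: 0.051
```

Run:
```python
from h import *
s=env.get_state(); print(s['clock'],s['eef_pos'],s['orientation'],s['contact_force'],s['opening'])
c=vision.calibration('wrist');cv2.imwrite('pics/w3.png',vision.snapshot('wrist'))
```

```text
3.75 [0.50055515 0.10392431 0.07980575] [8.37923594e-01 5.45787270e-01 5.23991817e-04 1.80848985e-04] [ 0.88143582 -0.14560875 -0.03573493] 0.05103551609100328
```

View pics/w3.png

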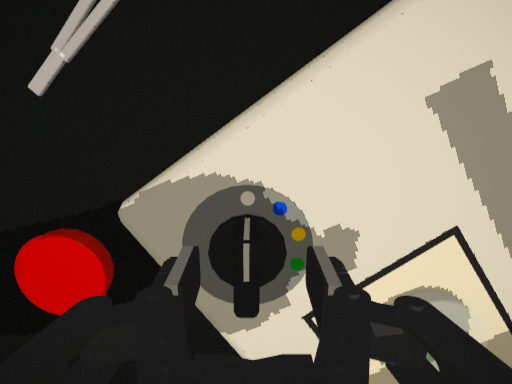

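Emit:
servo_tool --slide '[[-0.001,-0.003,0.004],[0,0,0],[0,0,0]]' --dr '[[0,0,0],[0,0,0],[0,0,0]]' --fingers '[60,60,60]'

```text
clock: 4.05
eef_pos: [0.4968, 0.1044, 0.0756]
orientation: [0.838, 0.546, 0.001, 0.0]
contact_force: [-0.1, 0.2, 0.2]
opening: 0.0511
```

Emit:
servo_tool --slide '[[0,0,0],[0,0,0],[0,0,0],[0,0,0],[0,0,0],[0,0,0]]' --dr '[[0,0,0],[0,0,0],[0,0,0],[0,0,0],[0,0,0],[0,0,0]]' --fingers '[30,20,12,5,0,0]'

```text
clock: 4.55
eef_pos: [0.4974, 0.104, 0.0752]
orientation: [0.838, 0.545, 0.001, 0.0]
contact_force: [0.7, -0.5, 4.1]
opening: 0.0111
```

Run:
```python
from h import *
s=env.get_state(); print(s['clock'],s['eef_pos'],s['orientation'],s['contact_force'],s['torque'],s['opening'])
c=vision.calibration('wrist');cv2.imwrite('pics/w4.png',vision.snapshot('wrist'))
```

```text
4.55 [0.4973887  0.10398759 0.07520497] [8.38186058e-01 5.45383931e-01 5.80707348e-04 4.02664294e-04] [ 0.72828387 -0.5188277   4.08552395] [-0.07092751 -0.06168232 -0.0510996 ] 0.01106471073096053
```

View pics/w4.png

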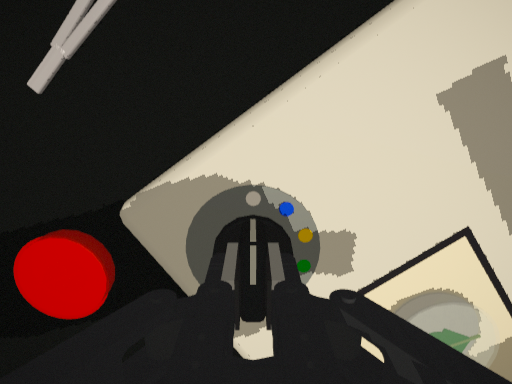

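Emit:
servo_tool --slide '[[0,0,0],[0,0,0],[0,0,0],[0,0,0],[0,0,0],[0,0,0],[0,0,0],[0,0,0]]' --dr '[[0,0,0.08],[0,0,0.08],[0,0,0.08],[0,0,0.08],[0,0,0.08],[0,0,0.08],[0,0,0.08],[0,0,0.08]]' --fingers '[0,0,0,0,0,0,0,0]'

```text
clock: 5.27
eef_pos: [0.498, 0.1035, 0.0752]
orientation: [0.968, 0.252, 0.001, 0.001]
contact_force: [1.2, -1.0, 2.5]
opening: 0.0109
```

Emit:
servo_tool --slide '[[0,0,0],[0,0,0],[0,0,0],[0,0,0],[0,0,0],[0,0,0],[0,0,0],[0,0,0]]' --dr '[[0,0,0.08],[0,0,0.08],[0,0,0.08],[0,0,0.08],[0,0,0.08],[0,0,0.08],[0,0,0.08],[0,0,0.057]]' --fingers '[0,0,0,0,0,0,0,0]'

```text
clock: 5.93
eef_pos: [0.4982, 0.1026, 0.0752]
orientation: [0.999, -0.054, 0.002, 0.001]
contact_force: [1.7, -2.8, 1.5]
opening: 0.0112
```

Run:
```python
from h import *
s=env.get_state(); print(s['clock'],s['eef_pos'],s['orientation'],s['contact_force'],s['torque'],s['opening'],s['qpos'])
o=s['orientation'];y=2*np.arctan2(o[1],o[0]);print('bar stand angle',y-np.load('st.npz')['th'])
c=vision.calibration('wrist');cv2.imwrite('pics/w5.png',vision.snapshot('wrist'))
```

```text
5.9333 [0.49820774 0.10263863 0.07523754] [ 0.99854608 -0.05385612  0.00188796  0.00129373] [ 1.73187884 -2.78767736  1.49870582] [-0.43640828 -0.34984297  0.04761727] 0.011202231312217955 [-0.68069435  0.77456207  0.68923703  2.02203568 -0.82806932  0.64325318
 -1.11169542]
bar stand angle -0.3128360774491315
```

View pics/w5.png

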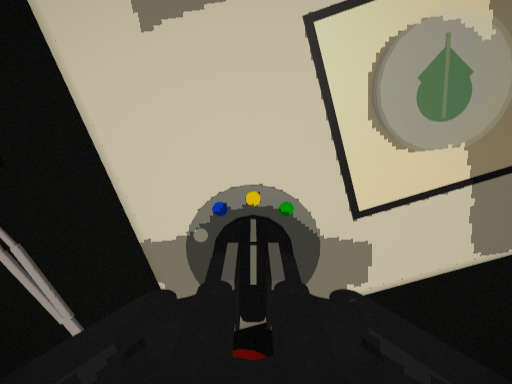

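Emit:
servo_tool --slide '[[0,0,0],[0,0,0],[0,0,0],[0,0,0],[0,0,0],[0,0,-0.01],[0,0,-0.02],[0,0,-0.03]]' --dr '[[0,0,0],[0,0,0],[0,0,0],[0,0,0],[0,0,0],[0,0,0],[0,0,0],[0,0,0]]' --fingers '[0,20,40,60,60,60,60,60]'

```text
clock: 6.65
eef_pos: [0.4949, 0.1044, 0.1342]
orientation: [0.999, -0.051, -0.003, 0.001]
contact_force: [1.2, 0.4, 0.6]
opening: 0.0512
```

Emit:
servo_tool --slide '[[0,0,-0.035],[0,0,-0.035],[0,0,-0.035],[0,0,-0.035],[0,0,-0.035],[0,0,0],[0,0,0]]' --dr '[[0,0,0],[0,0,0],[0,0,0],[0,0,0],[0,0,0],[0,0,0],[0,0,0]]' --fingers '[60,60,60,60,60,60,60]'

```text
clock: 7.23
eef_pos: [0.4973, 0.1039, 0.3122]
orientation: [0.999, -0.051, 0.002, -0.001]
contact_force: [0.1, 0.2, -0.8]
opening: 0.0511
```

Run:
```python
from h import *
s=env.get_state(); print(s['clock'],s['eef_pos'],s['orientation'],s['contact_force'],s['opening'],s['qpos'])
c=vision.calibration('wrist');cv2.imwrite('pics/w6.png',vision.snapshot('wrist'));np.savez('w6.npz',**c)
st=np.load('st.npz')
```

```text
7.2333 [0.49726898 0.10391134 0.31215548] [ 0.99867879 -0.05133994  0.00195938 -0.00102567] [ 0.12722334  0.22402258 -0.78724478] 0.05109589693106016 [-0.90783559  0.48486041  1.01380106  1.76316644 -0.45194904  1.14380226
 -1.42719469]
```

View pics/w6.png

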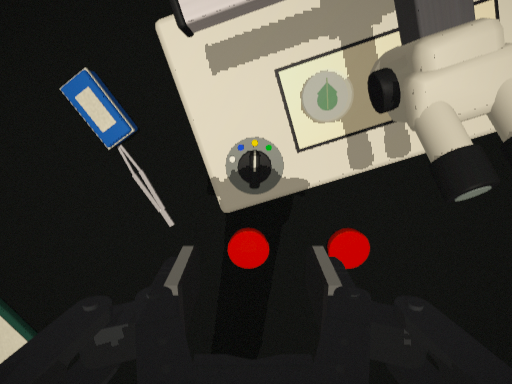

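Emit:
servo_tool --slide '[[0,0,0],[0,0,0],[0,0,0],[0.0275,0.0295,0],[0.0275,0.0295,0],[0.0275,0.0295,0],[0.0275,0.0295,0],[0,0,0]]' --dr '[[0,0,-0.103],[0,0,-0.103],[0,0,-0.103],[0,0,0],[0,0,0],[0,0,0],[0,0,0],[0,0,0]]' --fingers '[60,60,60,60,60,60,60,60]'

```text
clock: 7.95
eef_pos: [0.6312, 0.0038, 0.3069]
orientation: [0.995, 0.098, -0.001, 0.004]
contact_force: [-0.7, -1.1, -0.0]
opening: 0.0513
```

Run:
```python
from h import *
s=env.get_state(); print(s['clock'],s['eef_pos'],s['orientation'],s['contact_force'],s['opening'],s['qpos'])
c=vision.calibration('wrist');im=vision.snapshot('wrist');cv2.imwrite('pics/w7.png',im);np.savez('w7.npz',**c)
print(proj(c,[.6707,-.0187,.242]))
```

```text
7.95 [0.63117225 0.00376042 0.30687196] [ 0.99513728  0.09842869 -0.00108496  0.00352169] [-0.71047357 -1.0629244  -0.03707518] 0.05131568124056075 [-0.49140668  0.66016701  0.84082112  1.42108693 -0.48966474  1.2788099
 -0.9897499 ]
[303.36074817 172.1218219 ]
```

View pics/w7.png

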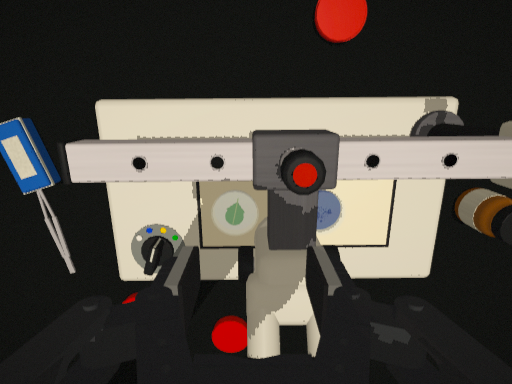

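Run:
```python
from h import *
c=np.load('w7.npz');im=cv2.imread('pics/w7.png');st=np.load('st.npz');R,t=st['R'],st['t']
m=cv2.inRange(cv2.cvtColor(im,cv2.COLOR_BGR2HSV),(0,180,80),(8,255,255))[150:200,280:330];M=cv2.moments(m,True)
u,v=M['m10']/M['m00']+280,M['m01']/M['m00']+150
p=ray(c,u,v,.242);print('knob',u,v,p)
H=[ray(c,*q,.199) for q in [(139.5,163),(217.5,162.5),(373,161),(451,160.5)]];H=np.array(H)[:,:2];print(H,np.hypot(*np.diff(H,axis=0).T))
d=H[3]-H[0];ang=np.arctan2(-d[1],-d[0]);print('rail +y yaw',np.degrees(ang),'th',np.degrees(ang)-90, 'mid',H.mean(0))
a=(2*np.arctan2(.09842869,.99513728));ex=np.array([np.cos(a),np.sin(a)]);ey=np.array([np.sin(a),-np.cos(a)]);print('tool yaw',np.degrees(a))
e=np.array([.63117225,.00376042])
dl=p[:2]-e;print('move',dl@ex,dl@ey)
lf=ray(c,236,212,.046);print('leaf',R.T@(lf[:2]-t))
```

```text
knob 304.5831578947368 174.76631578947368 [ 0.66931589 -0.01977557  0.242     ]
[[ 0.64691707  0.08802376]
 [ 0.65800876  0.0339128 ]
 [ 0.68053174 -0.07416937]
 [ 0.6916838  -0.12857311]] [0.05523606 0.11040399 0.05553499]
rail +y yaw 101.67759600967102 th 11.67759600967102 mid [ 0.66928534 -0.02020148]
tool yaw 11.297466271340701
move 0.032793778222492236 0.030552386238025715
leaf [-0.01679522  0.04970325]
```

Emit:
servo_tool --slide '[[0.0165,0.0155,0],[0.0165,0.0155,0],[0,0,0],[0,0,0],[0,0,0]]' --dr '[[0,0,-0.006],[0,0,0],[0,0,0],[0,0,0],[0,0,0]]' --fingers '[75,75,75,75,75]'

```text
clock: 8.42
eef_pos: [0.6661, -0.011, 0.3088]
orientation: [0.994, 0.106, -0.001, -0.001]
contact_force: [0.4, 0.1, 0.8]
opening: 0.0643
```

Run:
```python
from h import *
s=env.get_state(); print(s['clock'],s['eef_pos'],s['orientation'],s['contact_force'],s['opening'],s['qpos'])
c=vision.calibration('wrist');im=vision.snapshot('wrist');cv2.imwrite('pics/w8.png',im)
m=cv2.inRange(cv2.cvtColor(im,cv2.COLOR_BGR2HSV),(0,180,60),(8,255,255))
for k in cv2.findContours(m,0,1)[0]:
  if cv2.contourArea(k)>80:
    (u,v),r=cv2.minEnclosingCircle(k); print(u,v,r,ray(c,u,v,.242))
```

```text
8.4167 [ 0.66611026 -0.01099706  0.30878225] [ 9.94350047e-01  1.06138341e-01 -1.37508350e-03 -8.64078295e-04] [0.43463642 0.09018245 0.83408154] 0.06425736150091914 [-0.41653904  0.71362893  0.81606518  1.30226221 -0.51251647  1.34011134
 -0.96790025]
208.5 342.9347839355469 15.254249572753906 [0.57443183 0.0009937  0.242     ]
267.8559265136719 224.66949462890625 11.459444999694824 [ 0.6690982  -0.01960027  0.242     ]
323.9357604980469 44.1927375793457 28.433828353881836 [ 0.77385233 -0.02558366  0.242     ]
```

View pics/w8.png

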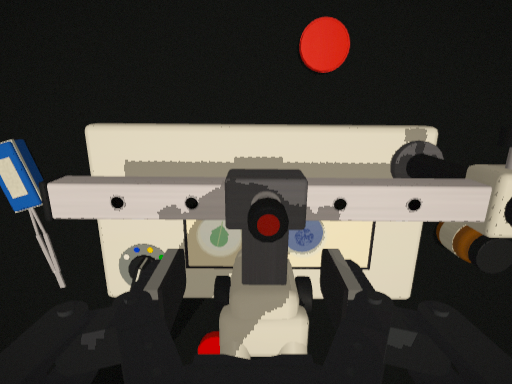

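Emit:
servo_tool --slide '[[0.0015,0.009,0],[0,0,0.02],[0,0,0.02],[0,0,0.0],[0,0,0],[0,0,0]]' --dr '[[0,0,0],[0,0,0],[0,0,0],[0,0,0],[0,0,0],[0,0,0]]' --fingers '[75,75,75,75,75,75]'

```text
clock: 8.97
eef_pos: [0.6709, -0.0208, 0.271]
orientation: [0.994, 0.106, 0.001, 0.0]
contact_force: [0.3, -0.5, 0.7]
opening: 0.0641
```

Run:
```python
from h import *
s=env.get_state(); print(s['clock'],s['eef_pos'],s['orientation'],s['contact_force'],s['opening'])
c=vision.calibration('wrist');im=vision.snapshot('wrist');cv2.imwrite('pics/w9.png',im)
m=cv2.inRange(cv2.cvtColor(im,cv2.COLOR_BGR2HSV),(0,180,60),(8,255,255))
for k in cv2.findContours(m,0,1)[0]:
  if cv2.contourArea(k)>80:
    (u,v),r=cv2.minEnclosingCircle(k); print(u,v,r,ray(c,u,v,.242))
```

```text
8.9667 [ 0.67094917 -0.02084913  0.27098733] [9.94364161e-01 1.06015765e-01 6.87852414e-04 3.14789649e-04] [ 0.27402763 -0.47279906  0.65780493] 0.06414687503134847
249.61111450195312 257.5 13.838895797729492 [ 0.66886682 -0.01962554  0.242     ]
320.5 42.0 31.197053909301758 [ 0.77208362 -0.02789289  0.242     ]
```

View pics/w9.png

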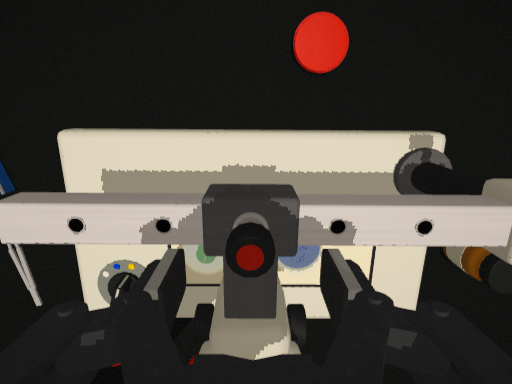

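Emit:
servo_tool --slide '[[-0.0015,-0.0015,0.015],[0,0,0.0155],[0,0,0],[0,0,0]]' --dr '[[0,0,0],[0,0,0],[0,0,0],[0,0,0]]' --fingers '[75,75,75,75]'

```text
clock: 9.35
eef_pos: [0.669, -0.0195, 0.2399]
orientation: [0.994, 0.106, 0.0, 0.0]
contact_force: [0.7, -0.5, -1.0]
opening: 0.0641
```

Emit:
servo_tool --slide '[[0,0,0],[0,0,0],[0,0,0],[0,0,0],[0,0,0],[0,0,0]]' --dr '[[0,0,0],[0,0,0],[0,0,0],[0,0,0],[0,0,0],[0,0,0]]' --fingers '[45,35,25,15,10,10]'

```text
clock: 9.85
eef_pos: [0.6693, -0.0198, 0.2408]
orientation: [0.994, 0.106, 0.001, 0.0]
contact_force: [0.0, 0.2, 5.5]
opening: 0.0237
```

Run:
```python
from h import *
s=env.get_state(); print(s['clock'],s['eef_pos'],s['orientation'],s['contact_force'],s['opening'],s['qpos'])
cv2.imwrite('pics/w10.png',vision.snapshot('wrist'))
```

```text
9.85 [ 0.66934924 -0.01983484  0.2407773 ] [9.94378900e-01 1.05874454e-01 1.08098409e-03 1.84272563e-04] [0.01001529 0.16003278 5.45777857] 0.023699620472239395 [-0.39981453  0.76873643  0.78638467  1.39758006 -0.55644034  1.20062026
 -0.91418689]
```

View pics/w10.png

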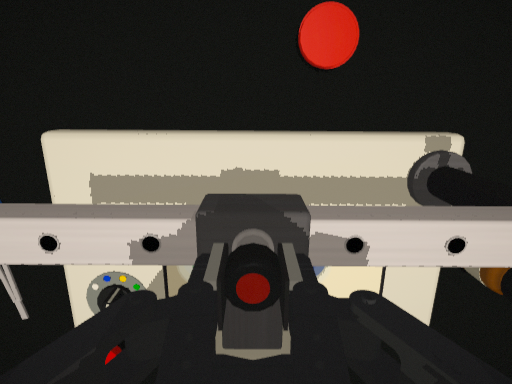

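Emit:
servo_tool --slide '[[0,0,-0.003],[0,0,-0.003],[0,0,-0.003],[0,0,-0.003],[0,0,0],[0,0,0],[0,0,0]]' --dr '[[0,0,0],[0,0,0],[0,0,0],[0,0,0],[0,0,0],[0,0,0],[0,0,0]]' --fingers '[10,10,10,10,10,10,10]'

```text
clock: 10.48
eef_pos: [0.6691, -0.0195, 0.2508]
orientation: [0.994, 0.106, 0.0, 0.0]
contact_force: [4.5, -1.7, -6.8]
opening: 0.024
```

Run:
```python
from h import *
s=env.get_state(); print(s['clock'],s['eef_pos'],s['orientation'],s['contact_force'],s['opening'])
cv2.imwrite('pics/w11.png',vision.snapshot('wrist'))
im=vision.snapshot('side');cv2.imwrite('pics/s11.png',cv2.resize(im[120:280,180:400],None,fx=3.5,fy=3.5,interpolation=cv2.INTER_CUBIC))
```

```text
10.4833 [ 0.66908961 -0.01951644  0.25081286] [9.94382465e-01 1.05846528e-01 1.19785657e-04 1.07992927e-04] [ 4.5397376  -1.74763665 -6.78170506] 0.02397983853866651
```

View pics/w11.png

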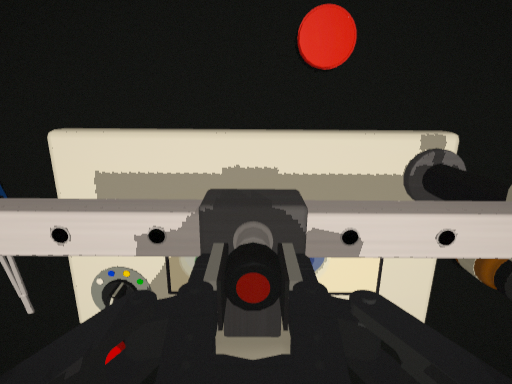

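View pics/s11.png

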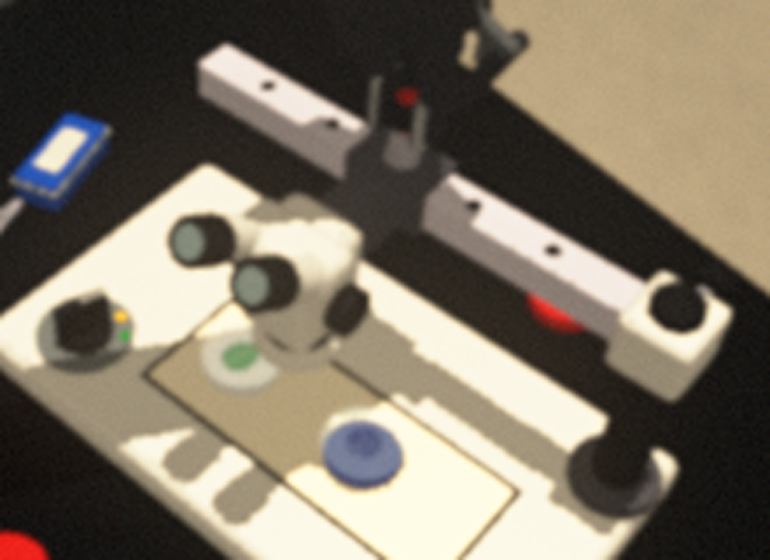

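Emit:
servo_tool --slide '[[0,0,-0.0015],[0,0,-0.001],[0,0,0],[0,-0.005,0],[0,-0.008,0],[0,-0.008,0],[0,-0.008,0],[0,0,0]]' --dr '[[0,0,0],[0,0,0],[0,0,0],[0,0,0],[0,0,0],[0,0,0],[0,0,0],[0,0,0]]' --fingers '[10,10,10,10,10,10,10,10]'

```text
clock: 11.25
eef_pos: [0.6626, 0.0115, 0.2533]
orientation: [0.994, 0.107, -0.0, -0.001]
contact_force: [4.9, 2.7, -7.7]
opening: 0.024
```

```bash
cat > k.py <<'E'
from h import *
s=env.get_state(); e=s['eef_pos'];print(s['clock'],e,s['orientation'],s['contact_force'],s['opening'])
a=np.radians(101.7);d=e[:2]-np.array([.66935,-.0197]);print('along',d@[np.cos(a),np.sin(a)],'across',d@[np.sin(a),-np.cos(a)])
E
python3 k.py
```

```text
11.25 [0.66259986 0.01154896 0.25330473] [ 9.94231305e-01  1.07247924e-01 -3.60001584e-04 -1.36606524e-03] [ 4.94475721  2.66289324 -7.73045105] 0.0239661539913975
along 0.03196853802994653 across -0.00027299978449866444
```

Emit:
servo_tool --slide '[[0,0,0],[0,-0.004,0],[0,-0.005,0],[0,-0.005,0],[0,-0.004,0],[0,0,0],[0,0,0],[0,0,0]]' --dr '[[0,0,0],[0,0,0],[0,0,0],[0,0,0],[0,0,0],[0,0,0],[0,0,0],[0,0,0]]' --fingers '[10,10,10,10,10,10,10,10]'

```text
clock: 11.92
eef_pos: [0.6594, 0.0268, 0.2537]
orientation: [0.994, 0.106, 0.0, -0.001]
contact_force: [5.4, 0.9, -7.0]
opening: 0.0239
```

```bash
python3 k.py
```

```text
11.9167 [0.65936631 0.02682349 0.2536916 ] [ 9.94367110e-01  1.05988451e-01  4.65382697e-04 -5.31153738e-04] [ 5.35006274  0.91733748 -7.03872961] 0.023876946635884178
along 0.04758142699899629 across -0.000341881500691477
```

Emit:
servo_tool --slide '[[0,-0.004,0],[0,-0.0035,0],[0,0,0],[0,0,0],[0,0,0]]' --dr '[[0,0,0],[0,0,0],[0,0,0],[0,0,0],[0,0,0]]' --fingers '[10,10,10,10,10]'

```text
clock: 12.33
eef_pos: [0.6579, 0.0337, 0.2538]
orientation: [0.994, 0.106, 0.001, -0.0]
contact_force: [5.5, -0.3, -7.1]
opening: 0.0237
```

```bash
python3 k.py;  python3 - <<'E'
from h import *
c=vision.calibration('wrist');np.savez('w12.npz',**c);cv2.imwrite('pics/w12.png',vision.snapshot('wrist'))
E
```

```text
12.3333 [0.65790503 0.03374456 0.25378793] [ 9.94380770e-01  1.05860459e-01  6.43157266e-04 -1.84271250e-04] [ 5.53833818 -0.27788738 -7.05418199] 0.02373088404118444
along 0.05465502570763799 across -0.00036929545189100634
```

View pics/w12.png

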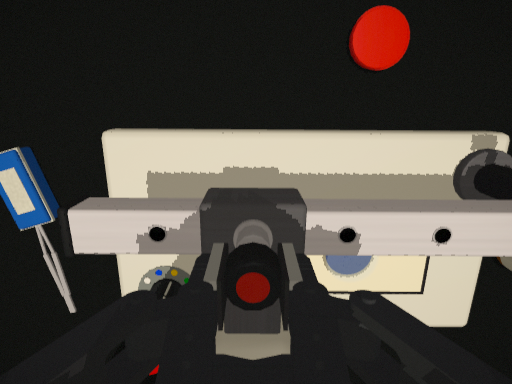

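Emit:
servo_tool --slide '[[0,0,0.003],[0,0,0.003],[0,0,0.003],[0,0,0.003],[0,0,0.0025],[0,0,0],[0,0,0],[0,0,0]]' --dr '[[0,0,0],[0,0,0],[0,0,0],[0,0,0],[0,0,0],[0,0,0],[0,0,0],[0,0,0]]' --fingers '[10,10,10,10,10,10,10,10]'

```text
clock: 13.05
eef_pos: [0.658, 0.0337, 0.2408]
orientation: [0.994, 0.106, 0.001, -0.0]
contact_force: [2.6, 2.6, 1.8]
opening: 0.0239
```

```bash
python3 k.py;  python3 - <<'E'
from h import *
cv2.imwrite('pics/w13.png',vision.snapshot('wrist'))
E
```

```text
13.05 [0.6580031  0.03373362 0.24081716] [ 9.94366649e-01  1.05987457e-01  1.26424437e-03 -1.68113042e-04] [2.61356557 2.55668456 1.77547923] 0.023914571083216055
along 0.054624430064111426 across -0.0002754794698894435
```

View pics/w13.png

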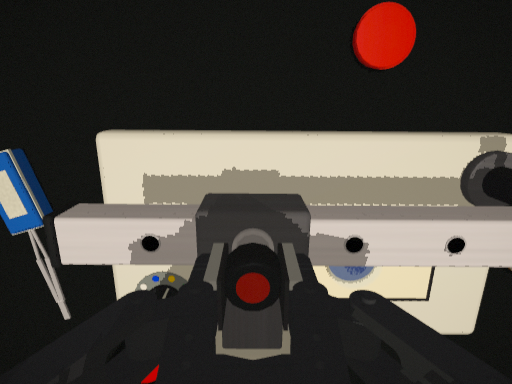

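Emit:
servo_tool --slide '[[0,0,0.001],[0,0,0],[0,0,0],[0,0,0],[0,0,0],[0,0,0]]' --dr '[[0,0,0],[0,0,0],[0,0,0],[0,0,0],[0,0,0],[0,0,0]]' --fingers '[10,10,10,10,10,10]'

```text
clock: 13.6
eef_pos: [0.6581, 0.0335, 0.2407]
orientation: [0.994, 0.106, 0.002, -0.0]
contact_force: [1.8, 2.3, 7.7]
opening: 0.0239
```

```bash
python3 k.py;  python3 - <<'E'
from h import *
for n in ['side','scene']:
  im=vision.snapshot(n);im=im[120:300,160:380] if n=='side' else im[125:265,150:350]
  cv2.imwrite(f'pics/{n}14.png',cv2.resize(im,None,fx=3.3,fy=3.3,interpolation=cv2.INTER_CUBIC))
E
```

```text
13.6 [0.65805981 0.03353722 0.2407386 ] [ 9.94364345e-01  1.06004811e-01  1.58813086e-03 -8.45373055e-05] [1.80586656 2.25612452 7.65763425] 0.02386048936744466
along 0.05442061115032935 across -0.0002597804944046476
```

View pics/side14.png

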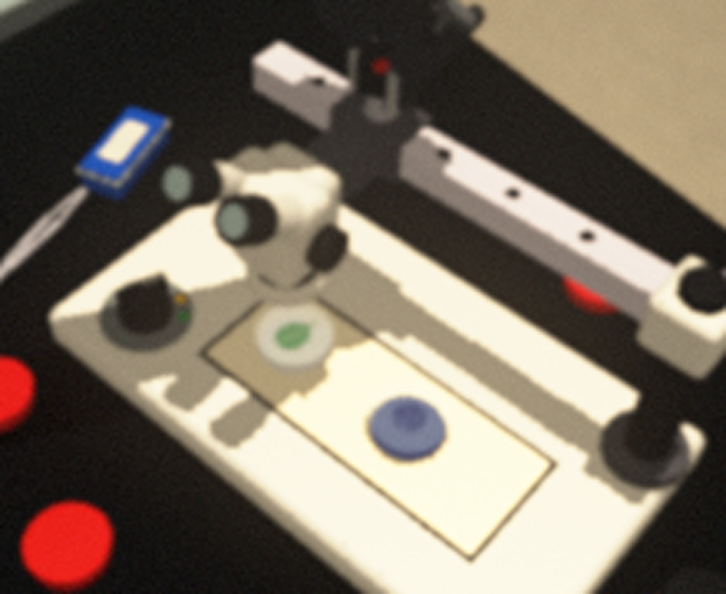

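View pics/scene14.png

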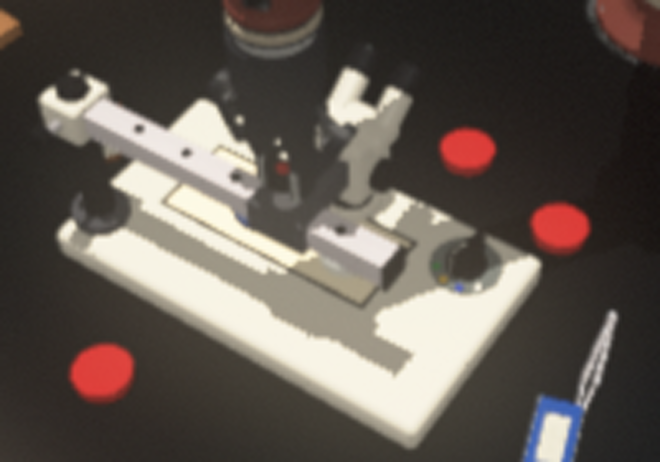

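```bash
python3 -c "
from cell import order
print(order.finish_job())"
```

```text
the job is handed in; nothing more can be done
None
```

The job is handed in at about 13.7 s of the 54 s allowed; no verdict is reported, so the result rests on my own last checks.

- **Selector:** It started at white. I gripped the bar and turned it 1.257 rad clockwise. The bar angle measured −0.313 rad from the stand's x, against −0.314 rad for yellow. A picture after letting go still showed the pointer at the yellow mark.
- **Plunger and head:** I lifted the knob about 12.5 mm and slid the head along +y towards the leaf dish. The tool measured 54.4 mm along the rail at the end, against 55 mm for the hole.
- **Pin:** The tool came back down to z 0.2407 m, the height at which it first gripped the knob (0.2408 m). A further 1 mm push down only raised the force to about 8 N, with no movement, so the pin is home.
- **Grip:** The fingers were still closed on the knob at 23.9 mm opening. The pad force is not measured directly; it is the fixed grip setting.
- **Leaf dish:** It measured at stand y +50 to +53 mm and x −15 to −17 mm, depending on the view. Each view puts the lens within about 7 mm of the dish centre, under the 12 mm limit.
- **Other things:** In the last pictures neither dish had visibly moved, nor had the tweezers or the slide box. The jar was out of view in them; I last saw it in place before sliding the head.

The scene and side cameras disagreed by about 3–4 mm, so I used the wrist camera to line up on the knob. No check failed.

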